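Set a jar on the dust box and hold its shutter half open

ROBOT

A 6-joint arm with a two-finger parallel gripper is mounted at the origin on the work surface. World frame = base frame: x ahead of the robot, y to its left, z up, the work surface at z = 0. Lengths are in m, angles in degrees, forces in N, time in s.
With the tool pointing down it reaches from about 0.4 to 0.925 m from the base axis. Payload 3.4 kg.
Tool frame: the origin (TCP) lies midway between the tips of the shut fingers; the grasp point (between the pads) lies arm.grasp_offset behind it (arm.grasp_offset is the distance from the TCP to the grasp point, in m); z points along the fingers, y is the line along which they close (so a half turn about z gives the same grasp; the last joint's range is limited). The gripper opens to 85 mm and grips with 20 to 120 N. Pads are 22 mm wide; open, the fingers measure 114 mm over their backs; the gripper's body (76 mm by 85 mm) begins 54 mm behind the grasp point. The pads swing forward as they close: fully open they stand 13 mm farther back than shut.
Start: joints at [-77.206, 17.578, 86.31, -0, 76.112, -4.211], TCP at [0.168, -0.55, 0.231] pointing down, gripper open.
Joint ranges: [-179.03, 179.03], [-60, 130.46], [8.19, 133.38], [-81.62, 261.62], [5.75, 156.47], [-153.77, 153.77]. Speed limits (degrees/s): [147.25, 147.25, 180, 180, 180, 180].

INTERFACE

Orientations are given as [roll, pitch, yaw] about the fixed x, y, z axes, in that order (R = Rz(yaw) Ry(pitch) Rx(roll)).
In Python, from workcell import read_state, capture, arm, look_for gives the robot as it stands.
- The arm moves only by the shell command python3 -m pendant 'ROWS' [FORCE]. ROWS is a JSON object of lists of equal length, an entry for each row: "offset": the shift along the tool's x, y, z in units of 30 mm (1.0 is 30 mm), a list of three; "rotation": the turn, a rotation vector about the tool's x, y, z in units of 6 degrees (1.0 is 6 degrees), a list of three; "gripper": the finger opening in mm, from 0 to 85.4. In form: {"offset": [[x, y, z], ...], "rotation": [[rx, ry, rz], ...], "gripper": [gripper, ...]}. A call has 1 to 5 rows; each row shifts and turns the commanded pose from where the row before left it, along the tool's axes as they then stand; what a row does not reach is not made up. A row lasts 1/8 s, in which the tool goes at most 62.5 mm and 10.7 degrees, less where a joint would pass 70% of its speed; a pose out of reach is approached as far as the arm can. A call is refused whole if a number of a shift passes 1 or a number of a turn 1, either way. A call with a gripper value outside its range is refused whole. The fingers move at their own pace and stop on an object; FORCE is the grip in N (left out, the last holds). Time passes only in rows, so rows that do not move let the fingers close. It gives the time, the measured TCP pose, the force, the opening and the grip force at its end, in the units of the state.
- read_state(): the state, without advancing time (a new reading comes with each control period).
- capture(name): name is "side" or "top" or "wrist"; returns a dict with "color" (420x560x3 uint8, red, green, blue), "K" (3x3 intrinsics, pixels), "T" (4x4, takes a point from camera to world coordinates). Camera axes: x right, y down, z forward; pixel columns grow to the right and rows downward; lengths in m; the calibration is good to about 2 mm. A picture is of the moment at which its call begins. There is no depth.
- arm.finish_job(): hands the job in; it is judged then, once.
Trained networks look in the newest picture that a camera, given by its name, has taken for a name from the list of things; names that differ only in an ending like _2 or _b are one class to them, and where a whole thing is asked for, a point or a joint stands for the part that bears it (a point fixed in the world has none). Each returns a list of dicts, best first, with "score" (0 to 1); they miss things now and then, are a little off and sometimes report something else, mostly with a low value. They report only what shows in the picture. A call takes as long as a camera call. They do not tell look-alikes from the thing itself.
- look_for(query, camera): "position" ([row, column] in pixels, amid what is visible of it).
The state is a dict: "time_s": time; "q": joint angles; "joint_vel": joint speeds; "joint_torque": joint torques, N m; "ee_pos": TCP position; "eef_rot": TCP orientation; "force": force on the tool from outside, world axes, zero at the start; "torque": the same for the moment, N m; "width": finger opening in m; "finger_force": force on a finger pad.
Only numpy, scipy, OpenCV 4.12 (cv2) and the standard library are available. Lean on these libraries where they do the work, as an engineer would, in place of code of your own. Each camera call takes 0.05 s, during which the arm holds its last target. There are 200 camera calls.

TASK

Set the painted jar upright inside the rubber ring on the dust box, gripping it only lightly because its paint is soft, and let go of it. Then slide the box's sprung shutter half way open, to its middle notch, so that I can sand the jar, and finish while still holding the shutter there: it closes by itself, so do not let go or let it snap shut. Leave the bottle, the jar lid and the sanding block alone.

Things in the scene. Friction and masses are not known exactly. Their poses are not given: they have to be found in the camera images.
- jar: the short white-painted open jar, 60 mm in diameter up to 62 mm height, then a narrower neck (50 mm), 85 mm tall in all, about 0.2 kg, the only open jar (far bigger ones with metal lids are scenery); stands upright on the table. Origin at the centre of its underside, z up along its axis. Its paint is soft: the grip must stay below 55 N on each finger (20 to 35 N carries it well)
- dust_box: grey dust box fixed to the table, 220 (its x) x 300 (its y) x 60 mm tall. Origin at the centre of its underside, on the table; x points away from the robot, turned by up to 0.3 rad. On its top: the rubber ring centred at x 0, y +85 mm; the shutter at y -75 mm between two rails along x (10 mm tall, at y -27 and -123 mm), over a dark opening 80 mm long
- nest_floor (a point): the centre of the floor inside the rubber ring on the box's top, 60 mm above the table. The ring is 74 mm inside, 86 mm outside, 10 mm tall; the jar's underside belongs here
- shutter (a joint): how far the shutter is open, in m: 0 closed (as at the start), 0.080 fully open, half is 0.040. It slides along the box's -x axis (towards the robot). A spring closes it: about 3.6 N when closed, rising 1.2 N per 10 mm to 8.4 N at half and 13.2 N fully open, plus a little friction
- shutter_grip (a point): point in the shutter's upright black handle, 92 mm above the table; moves with it. The handle is a tab 12 mm thick (box x), 44 mm wide (box y), top 109 mm above the table, on the aluminium shutter plate (its top 64 mm up). Notches on the rails beside it mark where the handle's middle stands when closed (farthest from the robot), half open (the wider, middle notch) and fully open
- bottle: bystander: tall white-painted bottle, 56 mm in diameter, 190 mm tall, upright; origin at the centre of its underside
- jar_lid: bystander: white jar lid lying flat, 68 mm in diameter, 12 mm tall; origin at the centre of its underside
- sanding_block: bystander: cork sanding block lying flat, 80 x 50 x 28 mm; origin at the centre of its underside
There are look-alikes about, which are no part of the job. Several things have the shape of the jar; the one meant has the colours described above.

How it is judged:
By the outcome, as a careful person would: the job done as asked, in the order asked, and still so for the second after the job is handed in, while the arm keeps its last pose, push and grip.
It also fails if it takes over 58 s, if anything falls off the work surface, if the arm or the gripper's body presses on something with over 40 N, if the wrist force passes 120 N, or if a joint passes its speed limit or range.

## Working session

There is one attempt and no reset: what is moved stays moved. The work goes in short steps, Python scripts to look and compute and a shell command to move; the robot and the scene stay as the last step left them, time stands still between calls to the robot, and variables do not carry over. Pictures are saved under pics/ and viewed, at most 13 in all, crops included, and the job is handed in when it is done.

```bash
mkdir -p pics; ls
cat > h.py <<'E'
import numpy as np, cv2
from scipy.spatial.transform import Rotation as R
from workcell import read_state, capture, arm, look_for
def snap(cam,name):
    c=capture(cam); cv2.imwrite(f'pics/{name}.png',c['color'][:,:,::-1]); return c
def px2w(c,rc,z):
    K,T=np.array(c['K']),np.array(c['T'])
    d=T[:3,:3]@np.linalg.inv(K)@np.array([rc[1],rc[0],1.]); o=T[:3,3]
    return o+d*(z-o[2])/d[2]
def w2px(c,p):
    K,T=np.array(c['K']),np.array(c['T']); q=K@(T[:3,:3].T@(np.array(p)-T[:3,3])); return q[[1,0]]/q[2]
def go(target,yaw=None):
    s=read_state(); Rt=R.from_euler('xyz',s['eef_rot'],degrees=True)
    print('ee',np.round(s['ee_pos'],4),'rot',np.round(s['eef_rot'],2),'off(tool,/30mm)',np.round(Rt.inv().apply(np.array(target)-s['ee_pos'])/.03,2))
E
python3 - <<'E'
from h import *
for cam in('top','side'):
    c=snap(cam,cam+'1')
    for n,z in dict(jar=.06,dust_box=.06,nest_floor=.06,shutter=.064,shutter_grip=.1,bottle=.15,jar_lid=.01,sanding_block=.028).items():
        print(cam,n,[(np.round(d['position']).tolist(),round(d['score'],2),np.round(px2w(c,d['position'],z)[:2],3).tolist()) for d in look_for(n,cam)][:6])
    print(c['T'][:3,3])
print(read_state(),arm.grasp_offset)
E
```

```text
pics
top jar [([210.0, 277.0], 0.64, [0.551, 0.013]), ([237.0, 136.0], 0.58, [0.47, 0.365]), ([223.0, 181.0], 0.58, [0.508, 0.253]), ([204.0, 94.0], 0.55, [0.553, 0.476])]
top dust_box [([210.0, 276.0], 0.68, [0.55, 0.015])]
top nest_floor [([208.0, 274.0], 0.94, [0.556, 0.022])]
top shutter [([192.0, 312.0], 0.84, [0.599, -0.075])]
top shutter_grip [([191.0, 311.0], 0.76, [0.593, -0.069]), ([166.0, 145.0], 0.5, [0.642, 0.345])]
top bottle [([234.0, 417.0], 0.89, [0.486, -0.317])]
top jar_lid [([188.0, 421.0], 0.66, [0.631, -0.37])]
top sanding_block [([167.0, 146.0], 0.75, [0.66, 0.359]), ([236.0, 415.0], 0.7, [0.498, -0.346])]
[0.28924178 0.03278832 1.40920446]
side jar [([277.0, 224.0], 0.91, [0.513, 0.271]), ([340.0, 124.0], 0.78, [0.525, 0.48]), ([323.0, 201.0], 0.68, [0.457, 0.371])]
side dust_box [([225.0, 292.0], 0.8, [0.523, 0.049])]
side nest_floor [([227.0, 293.0], 0.73, [0.514, 0.054])]
side shutter [([190.0, 299.0], 0.59, [0.608, -0.079])]
side shutter_grip [([189.0, 301.0], 0.75, [0.569, -0.038]), ([282.0, 142.0], 0.71, [0.581, 0.404])]
side bottle [([165.0, 385.0], 0.6
[... 193 characters left out ...]
282244 0.61501314]
{'time_s': 0.9, 'q': array([-7.72070647e+01,  1.75770305e+01,  8.63095517e+01,  5.78362305e-04,
        7.61125714e+01, -4.21001354e+00]), 'joint_vel': array([-0.06641434, -0.06210251, -0.0166376 ,  0.11950888,  0.06171977,
       -0.00943429]), 'joint_torque': array([ 4.78075053e-04, -4.57456005e+01, -2.52335519e+01, -1.32974160e-04,
        6.12103649e-04,  1.12127813e-05]), 'ee_pos': array([ 0.16813545, -0.54987621,  0.23132341]), 'eef_rot': array([ 1.79999115e+02, -4.97808038e-04,  1.70028100e+01]), 'force': array([ 1.24140758,  0.53712073, -0.00232969]), 'torque': array([-0.01425317, -0.02249583, -0.03639674]), 'finger_force': 0.0, 'width': 0.08519167531410493} 0.0187
```

View pics/top1.png

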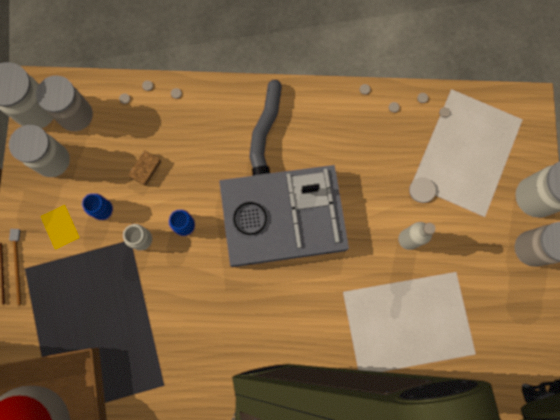

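View pics/side1.png

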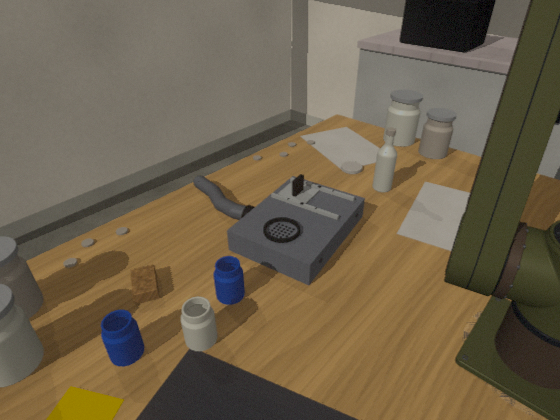

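The top view shows white jar (237,136), blue look-alikes (223,181) and (208,96), big lidded jars at the edges, box with ring (217,250), handle (188,311). The side view agrees: white jar (323,200), blue ones (280,229) and (337,123). I choose the white one and check it in a close crop.

Run:
```python
import cv2,numpy as np
t=cv2.imread('pics/top1.png');s=cv2.imread('pics/side1.png')
a=cv2.resize(t[160:275,212:355],None,fx=4,fy=4,interpolation=cv2.INTER_CUBIC) #572x460
b=cv2.resize(t[215:260,113:158],(225,225),interpolation=cv2.INTER_CUBIC)
d=cv2.resize(s[290:355,170:235],(225,225),interpolation=cv2.INTER_CUBIC)
o=np.zeros((460,800,3),np.uint8);o[:,:572]=a;o[:225,575:]=b;o[230:455,575:]=d
cv2.imwrite('pics/crop1.png',o)
```

```text
(no output)
```

View pics/crop1.png

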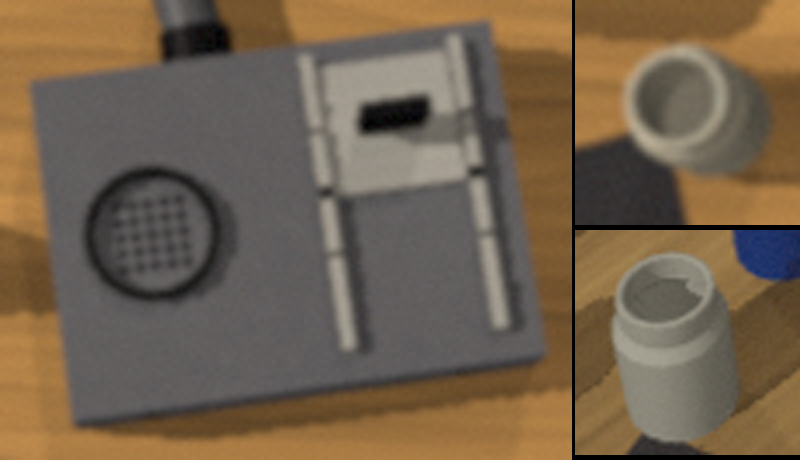

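Run:
```python
from h import *
c=capture('top'); s=capture('side')
f=lambda x,y,z:px2w(c,((y+.5)/4-.5+160,(x+.5)/4-.5+212),z)[:2]
C=np.array([f(33,82,.06),f(490,22,.06),f(545,352,.06),f(75,420,.06)]);print(C.round(4),C.mean(0))
e=C[0]-C[1];e2=C[3]-C[2];print('yaws',[np.degrees(np.arctan2(-v[0],v[1])) for v in(e,e2)],np.linalg.norm(e),np.linalg.norm(e2),np.linalg.norm(C[0]-C[3]))
for n in range(2): pass
x=C[0]-C[3];x2=C[1]-C[2];print([np.degrees(np.arctan2(v[1],v[0])) for v in(x,x2)])
print('ring',f(153,233,.07),'handle',f(395,113,.109), 'handle ends',f(361,118,.109),f(429,108,.109))
print('rail ends L',f(307,57,.07),f(350,350,.07),'R',f(457,37,.07),f(503,329,.07))
print('jar top',px2w(c,(234,133.6),.085)[:2],'side',px2w(s,(307.3,196.6),.085)[:2])
```

```text
[[ 0.6233  0.1612]
 [ 0.6724 -0.1314]
 [ 0.4594 -0.1673]
 [ 0.4083  0.125 ]] [ 0.54086076 -0.00313586]
yaws [np.float64(9.527557468216017), np.float64(9.917580437931832)] 0.2966920390122146 0.29669398707891526 0.21807940824939187
[np.float64(9.558549322292732), np.float64(9.557532727159755)]
ring [0.5258276  0.08052775] handle [ 0.59855503 -0.06717635] handle ends [ 0.59473711 -0.04626287] [ 0.60237821 -0.08811866]
rail ends L [ 0.64275302 -0.01345861] [ 0.45577446 -0.04444418] R [ 0.65899118 -0.1091218 ] [ 0.47174963 -0.13956926]
jar top [0.47425945 0.36407811] side [0.47080189 0.36650484]
```

Crop: the white open jar at the right (rim at top-image (234,133.6)) is the one meant. The ring is at world (0.526,0.081), the handle at (0.598,-0.067), and the box yaw is about 9.6°. A tool yaw of 99.6° serves both grasps, so I turn first.

```bash
python3 -m pendant '{"offset":[[0,0,-0.2],[0,0,-0.2],[0,0,-0.2],[0,0,-0.2],[0,0,0]],"rotation":[[0,0,-1],[0,0,-1],[0,0,-1],[0,0,-1],[0,0,-1]],"gripper":[85,85,85,85,85]}' 25
python3 -m pendant '{"offset":[[0,0,0],[0,0,0],[0,0,0],[0,0,0],[0,0,0]],"rotation":[[0,0,-1],[0,0,-1],[0,0,-1],[0,0,-1],[0,0,-1]],"gripper":[85,85,85,85,85]}'
python3 -m pendant '{"offset":[[0,0,0],[0,0,0],[0,0,0],[0,0,0]],"rotation":[[0,0,-1],[0,0,-1],[0,0,-1],[0,0,-0.76]],"gripper":[85,85,85,85]}'
python3 -c "
from h import *
go([.5,-.2,.27])"
```

```text
time_s: 1.62
ee_pos: [0.1682, -0.5503, 0.2559]
eef_rot: [179.9, 0.0, 47.2]
force: [0.8, -0.4, -0.4]
width: 0.0849
finger_force: 0.0
time_s: 2.25
ee_pos: [0.1682, -0.5499, 0.2553]
eef_rot: [-180.0, 0.0, 77.2]
force: [0.8, -0.5, 0.2]
width: 0.0851
finger_force: 0.0
time_s: 2.75
ee_pos: [0.1682, -0.5499, 0.2553]
eef_rot: [180.0, -0.0, 99.7]
force: [0.7, 0.3, 0.2]
width: 0.0851
finger_force: 0.0
ee [ 0.1682 -0.5499  0.2553] rot [180.    -0.    99.73] off(tool,/30mm) [ 9.63 12.87 -0.49]
```

```bash
python3 -m pendant '{"offset":[[0.74,1,0],[0.74,1,0],[0.74,1,0],[0.74,1,0],[0.74,1,0]],"rotation":[[0,0,0],[0,0,0],[0,0,0],[0,0,0],[0,0,0]],"gripper":[85,85,85,85,85]}'
python3 -m pendant '{"offset":[[0.74,1,0],[0.74,1,0],[0.74,1,0],[0.74,1,0],[0.74,1,0]],"rotation":[[0,0,0],[0,0,0],[0,0,0],[0,0,0],[0,0,0]],"gripper":[85,85,85,85,85]}'
python3 -m pendant '{"offset":[[1,0.8,0],[1,0.6,0],[1,0.6,-0.2],[1,0,-0.2],[1,0,0]],"rotation":[[0,0,0],[0,0,0],[0,0,0],[0,0,0],[0,0,0]],"gripper":[85,85,85,85,85]}'
python3 -c "
from h import *
c=snap('wrist','w1')
go([.4725,.365,.25])
print(c['T'][:3,3])
for n,z in dict(nest_floor=.06,shutter_grip=.1).items(): print(n,[(d['position'],d['score'],px2w(c,d['position'],z)) for d in look_for(n,'wrist')])
"
```

```text
time_s: 3.38
ee_pos: [0.2984, -0.4146, 0.2554]
eef_rot: [180.0, 0.0, 99.6]
force: [1.2, -0.2, 0.5]
width: 0.0848
finger_force: 0.0
time_s: 4.0
ee_pos: [0.4279, -0.2802, 0.2554]
eef_rot: [180.0, 0.0, 99.6]
force: [-0.7, 0.5, 0.7]
width: 0.0847
finger_force: 0.0
time_s: 4.62
ee_pos: [0.4617, -0.1223, 0.2678]
eef_rot: [179.9, 0.0, 99.6]
force: [1.5, -0.6, -0.4]
width: 0.0852
finger_force: 0.0
ee [ 0.46   -0.1188  0.2675] rot [-180.     -0.21   99.64] off(tool,/30mm) [15.83  3.11  0.64]
[ 0.44783534 -0.04550515  0.41106413]
nest_floor [([91.1, 373.6], 0.89, array([ 0.55163884, -0.00760901,  0.06      ]))]
shutter_grip [([151.2, 402.6], 0.56, array([ 0.58372545, -0.06202777,  0.1       ]))]
```

View pics/w1.png

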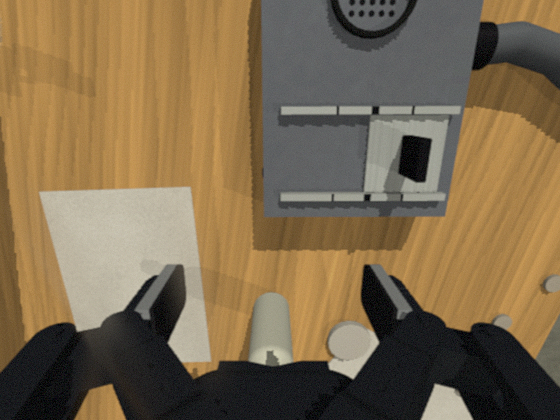

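The wrist view shows the box square to the tool (rails at rows 110 and 197, middle notches near columns 375 and 367, handle at (158,415)). Next, the jar.

```bash
python3 -m pendant '{"offset":[[1,0.3,0],[1,0.3,0],[1,0.3,0],[1,0.3,0],[1,0.3,0]],"rotation":[[0,0,0],[0,0,0],[0,0,0],[0,0,0],[0,0,0]],"gripper":[85,85,85,85,85]}'
python3 -m pendant '{"offset":[[1,0.3,0],[1,0.3,0],[1,0.3,0],[1,0.3,0],[1,0.3,0]],"rotation":[[0,0,0],[0,0,0],[0,0,0],[0,0,0],[0,0,0]],"gripper":[85,85,85,85,85]}'
python3 -m pendant '{"offset":[[1,0.1,0],[1,0,0],[0.8,0,0],[0,0,0]],"rotation":[[0,0,0],[0,0,0],[0,0,0],[0,0,0]],"gripper":[85,85,85,85]}'
python3 -c "
from h import *
c=snap('wrist','w2')
go([.4725,.365,.25])
print(c['T'][:3,3])
for n,z in dict(jar=.06).items(): print(n,[(d['position'],d['score'],px2w(c,d['position'],z)) for d in look_for(n,'wrist')])
"
```

```text
time_s: 5.4
ee_pos: [0.4816, 0.032, 0.2673]
eef_rot: [180.0, 0.0, 99.5]
force: [0.5, -1.4, 0.3]
width: 0.0848
finger_force: 0.0
time_s: 6.02
ee_pos: [0.5014, 0.1876, 0.2672]
eef_rot: [180.0, 0.0, 99.5]
force: [0.6, -0.7, 0.3]
width: 0.0853
finger_force: 0.0
time_s: 6.52
ee_pos: [0.49, 0.2715, 0.267]
eef_rot: [180.0, 0.0, 99.7]
force: [0.8, -0.7, -0.1]
width: 0.085
finger_force: 0.0
ee [0.4899 0.2705 0.267 ] rot [1.80e+02 6.00e-02 9.96e+01] off(tool,/30mm) [ 3.2  -0.05  0.56]
[0.47614489 0.34824681 0.41030684]
jar [([14.8, 352.4], 0.96, array([0.53945965, 0.45190249, 0.06      ])), ([89.6, 273.6], 0.86, array([0.47343594, 0.36973874, 0.06      ]))]
```

View pics/w2.png

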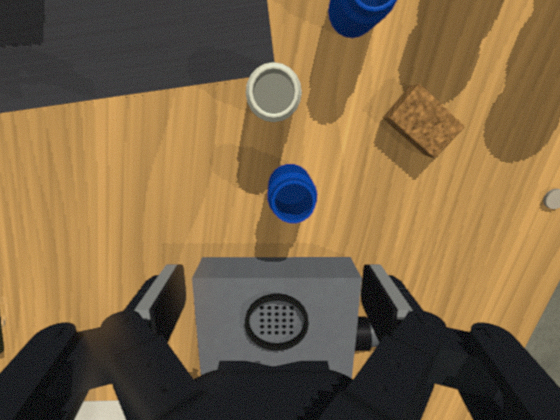

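White jar rim is centred at (90.5,273.5), the nearest blue jar at (193,292), and the ring is visible at (321,276).

```bash
python3 -c "
from h import *
c=capture('wrist')
a=px2w(c,(90.5,273.5),.085);b=px2w(c,(193,292),.085);print(a,b,px2w(c,(321,276),.07))
g=cv2.cvtColor(c['color'],cv2.COLOR_RGB2HSV);m=((g[...,2]>150)&(g[...,1]<60)).astype(np.uint8);m[:50]=0;m[135:]=0;m[:,:235]=0;m[:,315:]=0
k,_=cv2.findContours(m,cv2.RETR_EXTERNAL,2);k=max(k,key=cv2.contourArea);e=cv2.fitEllipse(k);print(e)
print(px2w(c,e[0][::-1],.085))
go([a[0],a[1],.026])
"
```

```text
[0.47363426 0.36572994 0.085     ] [0.51124489 0.26519125 0.085     ] [0.52432355 0.08552226 0.07      ]
((273.66693115234375, 87.54338073730469), (52.16377258300781, 53.95958709716797), 171.21240234375)
[0.47334126 0.36846087 0.085     ]
ee [0.4898 0.2698 0.2671] rot [-1.7999e+02  5.0000e-02  9.9520e+01] off(tool,/30mm) [ 3.25 -0.    8.03]
```

```bash
python3 -m pendant '{"offset":[[1,0,0.4],[1,0,0.5],[1,0,0.5],[0.25,0,0.6],[0,0,1]],"rotation":[[0,0,0],[0,0,0],[0,0,0],[0,0,0],[0,0,0]],"gripper":[85,85,85,85,85]}' 25
python3 -m pendant '{"offset":[[0,0,1],[0,0,1],[0,0,1],[0,0,1],[0,0,0.6]],"rotation":[[0,0,0],[0,0,0],[0,0,0],[0,0,0],[0,0,0]],"gripper":[85,85,85,85,85]}'
python3 -m pendant '{"offset":[[0,0,0.4],[0,0,0],[0,0,0]],"rotation":[[0,0,0],[0,0,0],[0,0,0]],"gripper":[85,75,68]}'
python3 -m pendant '{"offset":[[0,0,0],[0,0,0],[0,0,0],[0,0,0],[0,0,0]],"rotation":[[0,0,0],[0,0,0],[0,0,0],[0,0,0],[0,0,0]],"gripper":[64,60,56,56,56]}'
```

```text
time_s: 7.3
ee_pos: [0.4742, 0.3668, 0.1772]
eef_rot: [179.9, -0.0, 99.6]
force: [0.1, 0.7, -0.6]
width: 0.0851
finger_force: 0.0
time_s: 7.92
ee_pos: [0.4727, 0.3647, 0.0374]
eef_rot: [-179.9, 0.1, 99.5]
force: [-0.2, -0.6, 0.3]
width: 0.0852
finger_force: 0.0
time_s: 8.3
ee_pos: [0.4738, 0.367, 0.028]
eef_rot: [179.9, -0.0, 99.5]
force: [-0.4, -0.1, 0.5]
width: 0.0679
finger_force: 0.0
time_s: 8.93
ee_pos: [0.4735, 0.3674, 0.0283]
eef_rot: [179.9, -0.0, 99.6]
force: [-0.9, -0.6, 6.8]
width: 0.0565
finger_force: 15.9
```

```bash
python3 -m pendant '{"offset":[[0,0,0],[0,0,0]],"rotation":[[0,0,0],[0,0,0]],"gripper":[50,50]}' 28
python3 -c "
from h import *
c=snap('wrist','w3');s=snap('side','s3')
a=c['color'][:, :,::-1];b=cv2.resize(s['color'][230:370,130:290,::-1],(480,420),interpolation=cv2.INTER_CUBIC)
cv2.imwrite('pics/v3.png',np.hstack([a[:,120:440],b]))"
```

```text
time_s: 9.18
ee_pos: [0.4735, 0.3674, 0.0284]
eef_rot: [179.9, -0.0, 99.6]
force: [-0.4, -0.4, 6.7]
width: 0.0554
finger_force: 28.5
```

View pics/v3.png

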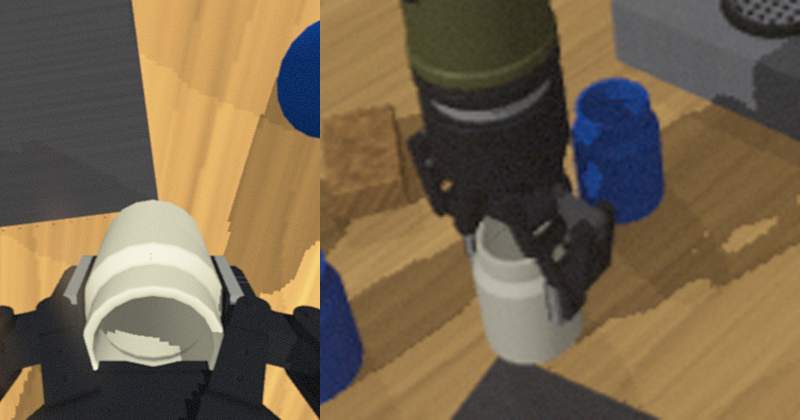

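The jar sits between both pads on its body with 28 N; lifting.

```bash
python3 -m pendant '{"offset":[[0,0,-0.3],[0,0,-0.6],[0,0,-0.9],[0,0,-0.9],[0,0,-0.9]],"rotation":[[0,0,0],[0,0,0],[0,0,0],[0,0,0],[0,0,0]],"gripper":[50,50,50,50,50]}'
python3 -m pendant '{"offset":[[0,0,-0.7],[0,0,-0.3],[0,0,0]],"rotation":[[0,0,0],[0,0,0],[0,0,0]],"gripper":[50,50,50]}'
python3 -c "
from h import *
go([.5258,.0825,.165])
c=snap('wrist','w4');s=snap('side','s4')
a=c['color'][:, :,::-1];b=cv2.resize(s['color'][190:330,130:290,::-1],(480,420),interpolation=cv2.INTER_CUBIC)
cv2.imwrite('pics/v4.png',np.hstack([a[:,120:440],b]))"
```

```text
time_s: 9.9
ee_pos: [0.4724, 0.3668, 0.1359]
eef_rot: [-179.9, 0.0, 99.6]
force: [0.2, -0.1, -2.0]
width: 0.0555
finger_force: 30.4
time_s: 10.28
ee_pos: [0.473, 0.3671, 0.1655]
eef_rot: [180.0, -0.0, 99.6]
force: [-0.3, 0.5, -2.6]
width: 0.0555
finger_force: 30.4
ee [0.473  0.3671 0.1655] rot [ 1.7997e+02 -1.0000e-02  9.9570e+01] off(tool,/30mm) [-9.65  0.16  0.02]
```

View pics/v4.png

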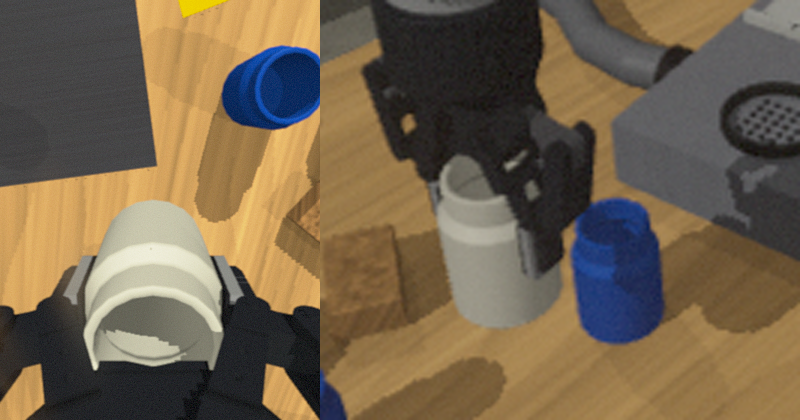

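```bash
python3 -m pendant '{"offset":[[-0.5,0,0],[-0.9,0,0],[-1,0,0],[-1,0,0],[-1,0,0]],"rotation":[[0,0,0],[0,0,0],[0,0,0],[0,0,0],[0,0,0]],"gripper":[50,50,50,50,50]}'
python3 -m pendant '{"offset":[[-1,0.05,0],[-1,0.05,0],[-1,0.06,0],[-1,0,0],[-0.8,0,0]],"rotation":[[0,0,0],[0,0,0],[0,0,0],[0,0,0],[0,0,0]],"gripper":[50,50,50,50,50]}'
python3 -m pendant '{"offset":[[-0.45,0,0],[0,0,0.9],[0,0,0.3],[0,0,0]],"rotation":[[0,0,0],[0,0,0],[0,0,0],[0,0,0]],"gripper":[50,50,50,50]}'
python3 -c "
from h import *
s=read_state();go([.5258,.0825,.165]);z0=s['ee_pos'][2]-.0284
t=np.linspace(0,2*np.pi,181)
c=snap('wrist','w5');sd=snap('side','s5');tp=snap('top','t5')
def circ(img,cc,ctr,r,z,col):
    for a in t:
        p=w2px(cc,[ctr[0]+r*np.cos(a),ctr[1]+r*np.sin(a),z])*3
        q=(int(p[1]),int(p[0]))
        cv2.circle(img,q,1,col,-1)
out=[]
for cc,box in((c,(150,350,170,370)),(sd,(130,270,220,340))):
    im=cv2.resize(cc['color'][:,:,::-1],None,fx=3,fy=3,interpolation=cv2.INTER_CUBIC)
    circ(im,cc,s['ee_pos'],.03,z0,(0,0,255)); circ(im,cc,s['ee_pos'],.03,z0+.062,(0,255,0));circ(im,cc,s['ee_pos'],.025,z0+.085,(255,0,255))
    circ(im,cc,[.5258,.0825],.043,.07,(255,255,0))
    r0,r1,c0,c1=[3*b for b in box]
    out.append(cv2.resize(im[r0:r1,c0:c1],(400,int(400*(r1-r0)/(c1-c0)))))
h=max(o.shape[0] for o in out);out=[cv2.copyMakeBorder(o,0,h-o.shape[0],0,0,0) for o in out]
cv2.imwrite('pics/v5.png',np.hstack(out))"
```

```text
time_s: 11.0
ee_pos: [0.4945, 0.2347, 0.1645]
eef_rot: [-179.9, 0.1, 99.6]
force: [-0.0, -0.1, -3.5]
width: 0.0554
finger_force: 30.4
time_s: 11.62
ee_pos: [0.5229, 0.0935, 0.1645]
eef_rot: [-179.9, 0.0, 99.5]
force: [-0.1, 0.4, -1.1]
width: 0.0554
finger_force: 30.4
time_s: 12.12
ee_pos: [0.5249, 0.0824, 0.1285]
eef_rot: [-179.9, -0.0, 99.6]
force: [-0.7, 0.2, -1.6]
width: 0.0559
finger_force: 30.4
ee [0.5249 0.0824 0.1285] rot [-1.7986e+02 -2.0000e-02  9.9580e+01] off(tool,/30mm) [-0.    0.03 -1.22]
```

View pics/v5.png

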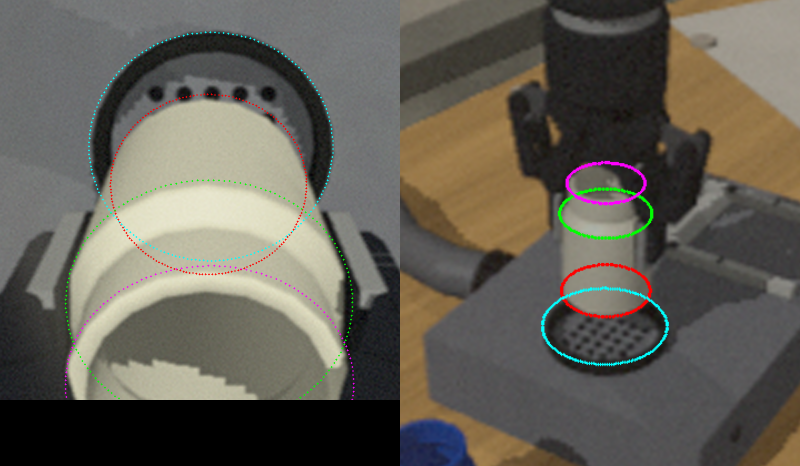

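The jar hangs straight, about 1.5 mm behind the TCP along tool x, and the ring overlay fits. Lowering with a small correction.

```bash
python3 -m pendant '{"offset":[[0.05,0.03,0],[0,0,0.5],[0,0,0.4],[0,0,0.3],[0,0,0]],"rotation":[[0,0,0],[0,0,0],[0,0,0],[0,0,0],[0,0,0]],"gripper":[50,50,50,50,50]}'
python3 -m pendant '{"offset":[[0,0,0.07],[0,0,0]],"rotation":[[0,0,0],[0,0,0]],"gripper":[50,50]}'
python3 -m pendant '{"offset":[[0,0,0.05],[0,0,0]],"rotation":[[0,0,0],[0,0,0]],"gripper":[50,50]}'
```

```text
time_s: 12.9
ee_pos: [0.5255, 0.0839, 0.092]
eef_rot: [-179.8, -0.0, 99.6]
force: [-0.3, -0.1, -2.5]
width: 0.0554
finger_force: 30.4
time_s: 13.15
ee_pos: [0.5268, 0.084, 0.0914]
eef_rot: [180.0, 0.0, 99.6]
force: [0.9, 0.3, -1.8]
width: 0.0556
finger_force: 30.5
time_s: 13.4
ee_pos: [0.5265, 0.084, 0.0898]
eef_rot: [180.0, 0.0, 99.6]
force: [0.1, 1.0, -2.6]
width: 0.0557
finger_force: 30.5
```

```bash
python3 -m pendant '{"offset":[[0,0,0.05],[0,0,0]],"rotation":[[0,0,0],[0,0,0]],"gripper":[50,50]}'
python3 -m pendant '{"offset":[[0,0,0.04],[0,0,0]],"rotation":[[0,0,0],[0,0,0]],"gripper":[50,50]}'
```

```text
time_s: 13.65
ee_pos: [0.5267, 0.084, 0.0885]
eef_rot: [180.0, 0.0, 99.6]
force: [0.4, -0.7, 1.2]
width: 0.0557
finger_force: 30.8
time_s: 13.9
ee_pos: [0.5267, 0.084, 0.0885]
eef_rot: [179.9, 0.0, 99.6]
force: [-3.4, -0.1, 9.8]
width: 0.0554
finger_force: 31.7
```

The floor was reached at the expected height (60 + 28.4 mm). Releasing slowly, then lifting.

```bash
python3 -m pendant '{"offset":[[0,0,0],[0,0,0],[0,0,0],[0,0,0],[0,0,0]],"rotation":[[0,0,0],[0,0,0],[0,0,0],[0,0,0],[0,0,0]],"gripper":[56,60,65,72,80]}' 20
python3 -m pendant '{"offset":[[0,0,0],[0,0,-0.2],[0,0,-0.6],[0,0,-1],[0,0,-1]],"rotation":[[0,0,0],[0,0,0],[0,0,0],[0,0,0],[0,0,0]],"gripper":[85,85,85,85,85]}'
python3 -m pendant '{"offset":[[0,0,-1],[0,0,-1],[-1,0.2,0],[-1,0.2,0],[-1,0.2,0]],"rotation":[[0,0,0],[0,0,0],[0,0,0],[0,0,0],[0,0,0]],"gripper":[85,85,85,85,85]}'
python3 -m pendant '{"offset":[[-1,0.4,0],[-1,0.4,0],[-1,0.2,0],[0,0,0]],"rotation":[[0,0,0],[0,0,0],[0,0,0],[0,0,0]],"gripper":[75,60,45,45]}'
python3 -c "
from h import *
c=snap('wrist','w6')
go([.597,-.067,.092-.0187])
"
```

```text
time_s: 14.52
ee_pos: [0.5265, 0.084, 0.0868]
eef_rot: [-180.0, -0.0, 99.6]
force: [0.3, 0.8, -0.1]
width: 0.0798
finger_force: 0.0
time_s: 15.15
ee_pos: [0.5263, 0.084, 0.1721]
eef_rot: [-180.0, -0.0, 99.6]
force: [-0.7, -0.1, 0.1]
width: 0.0849
finger_force: 0.0
time_s: 15.78
ee_pos: [0.5595, -0.0025, 0.2317]
eef_rot: [179.9, 0.0, 99.6]
force: [0.1, -0.2, 0.2]
width: 0.0852
finger_force: 0.0
time_s: 16.27
ee_pos: [0.6045, -0.0875, 0.2311]
eef_rot: [180.0, 0.0, 99.4]
force: [-0.8, 0.8, 0.9]
width: 0.0451
finger_force: 0.0
ee [ 0.6037 -0.0862  0.231 ] rot [-1.7999e+02 -3.0000e-02  9.9460e+01] off(tool,/30mm) [ 0.66 -0.12  5.26]
```

View pics/w6.png

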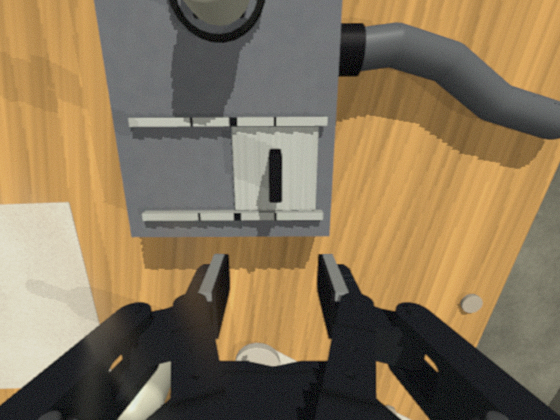

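The jar stands in the ring (top), and the handle top spans rows 149–202 at column 275. Notches: closed at columns 275 (rows 121, 216), middle at (121.5,233) and (216,237), full at 191.5 and 199.5.

```bash
python3 -c "
from h import *
c=capture('wrist')
P=lambda r,k,z:px2w(c,(r,k),z)[:2].round(4)
print('handle',P(149,276,.109),P(202,275,.109))
for k in ((121,275),(216,275.5),(121.5,233),(216,237),(122,191.5),(216,199.5)): print(k,P(*k,.07))
h=(P(149,276,.109)+P(202,275,.109))/2
go([*h,.0735])
"
```

```text
handle [ 0.5979 -0.0397] [ 0.6049 -0.0866]
(121, 275) [ 0.5937 -0.0181]
(216, 275.5) [ 0.6102 -0.113 ]
(121.5, 233) [ 0.554  -0.0252]
(216, 237) [ 0.5702 -0.1196]
(122, 191.5) [ 0.5148 -0.0322]
(216, 199.5) [ 0.5312 -0.1261]
ee [ 0.6033 -0.0853  0.231 ] rot [-1.7997e+02 -5.0000e-02  9.9520e+01] off(tool,/30mm) [0.74 0.06 5.25]
```

```bash
python3 -m pendant '{"offset":[[0.69,0.05,0],[0,0,1],[0,0,1],[0,0,1],[0,0,1]],"rotation":[[0,0,0],[0,0,0],[0,0,0],[0,0,0],[0,0,0]],"gripper":[45,45,45,45,45]}' 60
python3 -m pendant '{"offset":[[0,0,0.8],[0,0,0.38],[0,0,0]],"rotation":[[0,0,0],[0,0,0],[0,0,0]],"gripper":[45,45,45]}'
python3 -m pendant '{"offset":[[0,0,0],[0,0,0],[0,0,0],[0,0,0],[0,0,0]],"rotation":[[0,0,0],[0,0,0],[0,0,0],[0,0,0],[0,0,0]],"gripper":[30,20,12,5,5]}'
python3 -m pendant '{"offset":[[0,0,0],[0,0,0]],"rotation":[[0,0,0],[0,0,0]],"gripper":[5,5]}'
```

```text
time_s: 17.0
ee_pos: [0.6012, -0.0621, 0.1106]
eef_rot: [180.0, -0.0, 99.7]
force: [0.3, 1.1, -0.2]
width: 0.0455
finger_force: 0.0
time_s: 17.38
ee_pos: [0.6011, -0.0634, 0.0753]
eef_rot: [-179.9, -0.0, 99.6]
force: [0.2, 0.7, -0.4]
width: 0.045
finger_force: 0.0
time_s: 18.0
ee_pos: [0.6028, -0.065, 0.0767]
eef_rot: [179.9, 0.0, 99.6]
force: [-0.8, 0.1, 5.5]
width: 0.0111
finger_force: 58.9
time_s: 18.25
ee_pos: [0.6027, -0.065, 0.0767]
eef_rot: [179.9, 0.0, 99.6]
force: [0.7, 1.4, 6.0]
width: 0.0114
finger_force: 58.9
```

```bash
python3 -m pendant '{"offset":[[0,-0.2,0],[0,-0.3,0],[0,-0.3,0],[0,-0.3,0],[0,-0.2,0]],"rotation":[[0,0,0],[0,0,0],[0,0,0],[0,0,0],[0,0,0]],"gripper":[5,5,5,5,5]}'
python3 -m pendant '{"offset":[[0,-0.05,0],[0,0,0],[0,0,0]],"rotation":[[0,0,0],[0,0,0],[0,0,0]],"gripper":[5,5,5]}'
python3 -c "
from h import *
go([.5630,-.0719,.0767])
c=snap('wrist','w7');t=snap('top','t7')
a=c['color'][:,:,::-1];b=cv2.resize(t['color'][160:275,212:355,::-1],(520,420),interpolation=cv2.INTER_CUBIC)
cv2.imwrite('pics/v7.png',np.hstack([a[:,140:420],b]))
for p in ([.554,-.0252,.07],[.5702,-.1196,.07],[.5621,-.0724,.109]):print(w2px(c,p),w2px(t,p))
"
```

```text
time_s: 18.88
ee_pos: [0.5668, -0.0712, 0.0767]
eef_rot: [179.6, 0.1, 99.5]
force: [9.1, 3.9, 0.2]
width: 0.0113
finger_force: 58.6
time_s: 19.25
ee_pos: [0.5654, -0.0714, 0.0767]
eef_rot: [179.6, 0.1, 99.5]
force: [6.5, 3.1, 1.9]
width: 0.0113
finger_force: 58.9
ee [ 0.5654 -0.0714  0.0767] rot [1.7959e+02 5.0000e-02 9.9540e+01] off(tool,/30mm) [-0.   -0.08 -0.  ]
[175.13791531 267.16195403] [208.12844167 292.23098556]
[334.21078868 268.67028612] [202.96645156 329.68835589]
[304.94483709 267.23528331] [202.40740989 312.28144729]
```

View pics/v7.png

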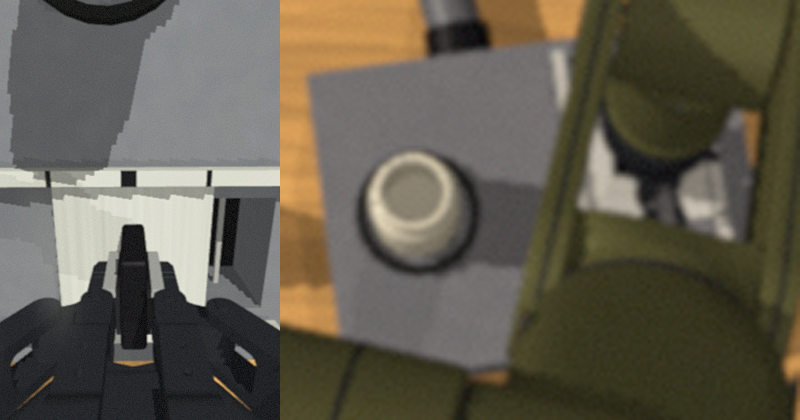

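The jar stands upright in the ring. The handle's end (231,273) is still slightly short of the middle notch at (177,268), so I nudge it.

```bash
python3 -m pendant '{"offset":[[0,-0.09,0],[0,0,0],[0,0,0]],"rotation":[[0,0,0],[0,0,0],[0,0,0]],"gripper":[5,5,5]}'
python3 -c "
from h import *
go([.5630,-.0719,.0767])
c=snap('wrist','w8')
a=c['color'][160:260,220:320,::-1]
cv2.imwrite('pics/v8.png',cv2.resize(a,(600,600),interpolation=cv2.INTER_CUBIC))
"
```

```text
time_s: 19.73
ee_pos: [0.5629, -0.0718, 0.0767]
eef_rot: [179.6, 0.1, 99.5]
force: [7.8, 4.2, 2.3]
width: 0.0111
finger_force: 58.9
ee [ 0.5629 -0.0718  0.0767] rot [1.7957e+02 6.0000e-02 9.9540e+01] off(tool,/30mm) [-0.  0.  0.]
```

View pics/v8.png

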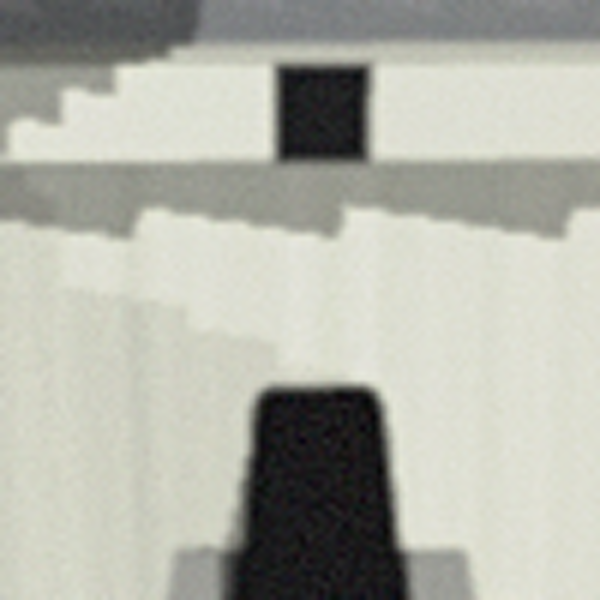

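The handle's centreline (column 319 in the crop) lines up with the middle notch (322) to about 0.3 mm. The grip holds at 59 N, so I'm handing in.

```bash
python3 -c "
from workcell import arm
print(arm.finish_job())"
```

```text
the job is handed in; nothing more can be done
None
```

The jar stands upright in the rubber ring and has been let go (my grip readings peaked at 32 N), and the gripper still holds the shutter at its middle notch, to about 0.3 mm in the last picture; the job is handed in at about 20 s, result not reported.

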